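# Prove the clamp screw of a watch-case holder

### The job

Check that the clamp screw holding the gold watch is tight: swing its red-knobbed lever clockwise (seen from above) through its free play until it bites, then lean on it to about 1 newton-metre (12 N at the knob) and keep that load on for two seconds. Build the load up gently and never go past 1.4 newton-metres (17 N at the knob); the screw must not turn. Then swing the lever back, leave it parked with the knob over the green-topped post, let go, and disturb nothing else on the bench.

Things in the scene. Friction and masses are not known exactly. Their poses are not given: they have to be found in the camera images.
- holder: Watch-case holder screwed to the bench: grey base plate 200 x 150 x 14 mm, a steel clamp strap (top 46 mm above the bench) pressed by the vertical clamp screw onto a gold watch in a black nest. Origin on the bench directly under the screw's axis; z up; its +x axis points from the screw to the watch (62 mm away).
- clamp_screw (a joint): Turn of the clamp screw about its vertical axis, rad, 0 at the start, positive clockwise (tightening). It is tight: it holds up to about 1.5 N m (about 19 N at the knob) and is forced round, which spoils the job, beyond that. It must stay within 0.03 rad of 0.
- screw_head (a point): Centre of the steel screw head (44 mm disc with a red line), on the screw's axis, 49 mm above the bench; turns with the screw. Its x and y axes are parallel to the holder's at the start.
- collar_mark (a point): White line on the brass collar between screw and lever, 20 mm from the axis on the -x side of screw_head. The collar is a stiff torsion spring (30 N m/rad, about 1.9 degrees at 1 N m): under load the mark creeps towards screw_head's +y, 0.67 mm per N m, too little to measure well; read the force instead.
- lever: Steel lever arm 12 mm wide, top 64 mm above the bench, turning level about the screw's axis. Origin on the axis, x axis along the arm to the knob. It swings freely (0.4 N at the knob, stays where left) on the side away from the watch. Turned clockwise it bites with its x axis at 150 to 180 degrees counter-clockwise from the holder's +x; where exactly differs each time and can only be felt.
- knob (a point): Centre of the top face of the red knob, an upright round pin 14 mm in diameter that stands 41 mm above the lever arm's top; the top face is 105 mm above the bench, 80 mm from the screw's axis. Once the lever bites the knob gives only about 2.7 mm per N m.
- park (a point): Centre of the green top (28 mm disc, 51 mm above the bench) of the parking post, fixed on the holder 80 mm from the screw's axis, at 251 degrees counter-clockwise from the holder's +x; the lever passes 4 mm above it. Parked means the knob stands above it.
- jar: Glass jar with white cap, 48 mm across, 55 mm tall, loose on the bench; origin under its centre. Leave alone.
- loupe: Black eye loupe, 38 mm across, 34 mm tall, loose on the bench; origin under its centre. Leave alone.
- parts_tray: Blue divided parts tray 90 x 70 x 18 mm, loose on the bench; origin under its centre. Leave alone.

How it is judged:
On the way, in this order (a step that is already met when the one before it is completed fails the run):
1. the lever bites and the screw carries at least 0.75 N m clockwise for 1.5 s without having turned (y of collar_mark in the frame of screw_head above 0.0005 m and value of joint clamp_screw between -0.03 and 0.03 rad), for 1.5 s.
2. the lever is unloaded and the knob is over the green parking post (horizontal distance between knob and park below 0.012 m and y of collar_mark in the frame of screw_head below 0.0002 m), for 0.2 s.
At the end, for the whole second after the job is handed in: The knob stands within 12 mm (seen from above) of the centre of the green post, the lever still and the screw unloaded, and the screw within 0.03 rad of where it was (all of step 2 and y of collar_mark in the frame of screw_head above -0.0002 m and value of joint clamp_screw between -0.03 and 0.03 rad and linear speed of lever below 0.01 m/s and angular speed of lever below 0.05 rad/s); the robot touches nothing.
It fails at once if the screw is overloaded, beyond 1.4 N m (17.5 N at the knob) (y of collar_mark in the frame of screw_head above 0.00094 m).
It fails at once if the clamp screw is forced round by more than 0.03 rad (value of joint clamp_screw above 0.03 rad or value of joint clamp_screw below -0.03 rad).
It fails at once if the jar, loupe or parts tray is moved by more than 15 mm (distance of any of jar, loupe, parts_tray from where it was at the start of the episode above 0.015 m).
It also fails if it takes over 69 s, if anything falls off the work surface, if the arm or the gripper's body presses on something with over 40 N, if the wrist force passes 120 N, or if a joint passes its speed limit or range.

### The arm

A 6-joint arm with a two-finger parallel gripper is mounted at the origin on the work surface. World frame = base frame: x ahead of the robot, y to its left, z up, the work surface at z = 0. Lengths are in m, angles in rad, forces in N, time in s.
With the tool pointing down it reaches from about 0.225 to 0.875 m from the base axis. Payload 3.4 kg.
Tool frame: the origin (TCP) lies midway between the tips of the shut fingers; the grasp point (between the pads) lies 19 mm behind it (bot.grip_depth is the distance from the TCP to the grasp point, in m); z points along the fingers, y is the line along which they close (so a half turn about z gives the same grasp; the last joint's range is limited). The gripper opens to 85 mm and grips with 20 to 120 N. Pads are 22 mm wide; open, the fingers measure 114 mm over their backs; the gripper's body (76 mm by 85 mm) begins 54 mm behind the grasp point. The pads swing forward as they close: fully open they stand 13 mm farther back than shut.
Start: joints at [1.222, 0.276, 1.505, -0, 1.361, -0.121], TCP at [0.13, 0.56, 0.231] pointing down, gripper open.
Joint ranges: [-2.89, 2.89], [-0.75, 2.08], [0.22, 2.7], [-1.18, 4.32], [0.11, 2.71], [-2.7, 2.7]. Speed limits (rad/s): [2.57, 2.57, 3.14, 3.14, 3.14, 3.14].

### API

Orientations are given as [roll, pitch, yaw] about the fixed x, y, z axes, in that order (R = Rz(yaw) Ry(pitch) Rx(roll)).
In Python, from cell import bot gives the robot as it stands.
- The arm moves only by the shell command python3 -m crank 'ROWS' [FORCE]. ROWS is JSON, a list of rows, each a list of 5 numbers: the shift along the tool's x, y, z scaled (see below), then the turn about the tool's z scaled (see below), then the opening, from -1 (shut) to 1 (fully open). In form: [[tx, ty, tz, turn, fingers], ...]. A call has 1 to 12 rows; each row is the pose to reach, as a shift and turn from the pose commanded when the call began, along the tool's axes at that moment; what a row does not reach only later rows make up. The controller multiplies each number of a shift by 150 mm and each number of a turn by 60 degrees. A row lasts 1/12 s, in which the tool goes at most 41.7 mm and 7.16 degrees, less where a joint would pass 70% of its speed; a pose out of reach is approached as far as the arm can. A call with a number of a shift or a turn outside -1 to 1 is refused whole. A call with a gripper value outside its range is refused whole. The fingers move at their own pace and stop on an object; FORCE is the grip in N (left out, the last holds). Time passes only in rows, so rows that repeat a pose let the fingers close. It gives the time, the measured TCP pose, the force, the opening and the grip force at its end, in the units of the state.
- bot.read_state(): the state, without advancing time (a new reading comes with each control period).
- bot.snapshot(name): name is "scene" or "side" or "wrist"; returns a dict with "img" (480x640x3 uint8, red, green, blue), "depth" (480x640 float32, m along the optical axis (not along the pixel's ray), 0 where there is no reading), "vertical_fov" (degrees; the focal length in pixels is half the picture's height over the tangent of half this angle, whatever the lens; pixels are square), "cx", "cy" (the principal point, pixels), "rvec" (rotation vector, rad) and "tvec" (3), from world to camera coordinates, as OpenCV has them. Camera axes: x right, y down, z forward; pixel columns grow to the right and rows downward; lengths in m; the calibration is good to about 2 mm. A picture is of the moment at which its call begins.
- bot.job_done(): hands the job in; it is judged then, once.
Trained networks look in the newest picture that a camera, given by its name, has taken for a name from the list of things; names that differ only in an ending like _2 or _b are one class to them, and where a whole thing is asked for, a point or a joint stands for the part that bears it (a point fixed in the world has none). Each returns a list of dicts, best first, with "conf" (0 to 1); they miss things now and then, are a little off and sometimes report something else, mostly with a low value. They report only what shows in the picture. A call takes as long as a camera call.
- bot.find_in(camera, label): "rect" ([left, top, right, bottom] in pixels, round what is visible of it).
The state is a dict: "time_s": time; "joint_positions": joint angles; "qd": joint speeds; "joint_efforts": joint torques, N m; "eef_pos": TCP position; "orientation": TCP orientation; "contact_force": force on the tool from outside, world axes, zero at the start; "ft_torque": the same for the moment, N m; "opening": finger opening in m; "grasp_force": force on a finger pad.
Only numpy, scipy, OpenCV 4.12 (cv2) and the standard library are available. Lean on these libraries where they do the work, as an engineer would, in place of code of your own. Each camera call takes 0.05 s, during which the arm holds its last target. There are 200 camera calls.

## Working session

There is one attempt and no reset: what is moved stays moved. The work goes in short steps, Python scripts to look and compute and a shell command to move; the robot and the scene stay as the last step left them, time stands still between calls to the robot, and variables do not carry over. Pictures are saved under pics/ and viewed, at most 10 in all, crops included, and the job is handed in when it is done.

```bash
mkdir -p pics; ls; cat > h.py <<'E'
import numpy as np,cv2
from cell import bot
def snap(n,f=None):
    s=bot.snapshot(n)
    if f: cv2.imwrite('pics/'+f,s['img'][:,:,::-1])
    return s
def K(s):
    f=240/np.tan(np.radians(s['vertical_fov'])/2)
    return f,s['cx'],s['cy']
def ray(s,u,v):
    f,cx,cy=K(s);R=cv2.Rodrigues(np.array(s['rvec'],float))[0];t=np.array(s['tvec'],float).ravel()
    return -R.T@t, R.T@np.array([(u-cx)/f,(v-cy)/f,1])
def atz(s,u,v,z):
    c,d=ray(s,u,v);return c+d*(z-c[2])/d[2]
E
python3 - <<'E'
from h import *
for n in ("scene","side"):
    s=snap(n,n+'1.png')
    for l in ("knob","park","screw_head","lever","holder","jar","loupe","parts_tray"):
        r=bot.find_in(n,l)[:1]
        for q in r: print(n,l,np.round(q['rect']),round(q['conf'],2))
print(bot.read_state())
E
```

```text
pics
scene knob [289. 172. 344. 202.] 0.65
scene park [275. 162. 385. 254.] 0.88
scene screw_head [292. 169. 343. 204.] 0.72
scene lever [296. 172. 340. 195.] 0.86
scene holder [273. 165. 389. 256.] 0.84
scene jar [377. 146. 398. 175.] 0.89
scene loupe [300. 284. 318. 304.] 0.68
scene parts_tray [366. 233. 420. 279.] 0.88
side knob [248. 214. 290. 247.] 0.73
side park [230. 203. 348. 285.] 0.81
side screw_head [248. 213. 295. 247.] 0.94
side lever [250. 217. 291. 247.] 0.64
side holder [233. 202. 347. 284.] 0.86
side jar [260. 165. 289. 193.] 0.73
side loupe [360. 287. 379. 310.] 0.89
side parts_tray [347. 208. 394. 247.] 0.64
{'time_s': 0.9, 'joint_positions': array([ 1.22204488e+00,  2.75853649e-01,  1.50486389e+00, -2.41230461e-05,
        1.36069275e+00, -1.20973839e-01]), 'qd': array([-0.0002373 ,  0.00113153, -0.00099262,  0.00196777, -0.0006674 ,
        0.0010529 ]), 'joint_efforts': array([-1.06493630e-03, -4.16636360e+01, -2.46096325e+01, -3.41783289e-04,
        8.30793397e-05, -9.53655160e-06]), 'eef_pos': array([0.12985822, 0.56019414, 0.23136889]), 'orientation': array([3.14141447e+00, 4.54282618e-05, 2.91382007e+00]), 'contact_force': array([ 0.37195644, -0.28005952, -0.26380642]), 'ft_torque': array([-0.07394867, -0.00596649, -0.01027119]), 'grasp_force': 0.0, 'opening': 0.08529864885947548}
```

```bash
python3 - <<'E'
import cv2,numpy as np
a=cv2.imread('pics/scene1.png')[140:310,260:430];b=cv2.imread('pics/side1.png')[155:325,225:395]
o=np.hstack([cv2.resize(x,(400,400),interpolation=cv2.INTER_CUBIC) for x in (a,b)])
cv2.imwrite('pics/c1.png',o)
from h import *
s=snap('scene')
for u,v,z in((331,210,0),(387,160,.027),(309,294,.017),(393,256,.01)): print(atz(s,u,v,z).round(3))
E
```

```text
[0.597 0.095 0.   ]
[0.587 0.273 0.027]
[ 0.73  -0.077  0.017]
[0.773 0.115 0.01 ]
```

View pics/c1.png

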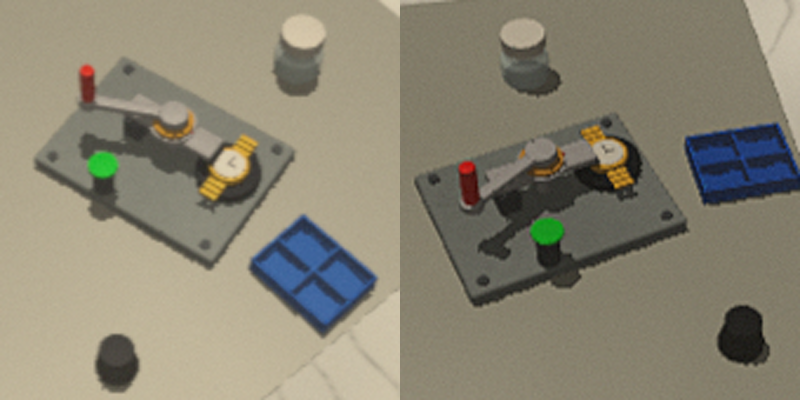

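The crop shows the scene with knob top near (297,170), screw head (334,189) and green post (304,209). In the side view they are at (253,226), (284,219) and (287,253). Next I'll compute positions by colour segmentation.

```bash
cat >> h.py <<'E'
def blob(s,col,box=None):
    h=cv2.cvtColor(s['img'],cv2.COLOR_RGB2HSV).astype(int);H,S,V=h[...,0],h[...,1],h[...,2]
    m=((H>45)&(H<75)&(S>150)&(V>90)) if col=='g' else (((H<8)|(H>172))&(S>150)&(V>60))
    m=m.astype(np.uint8)
    if box is not None:
        k=np.zeros_like(m);k[box[1]:box[3],box[0]:box[2]]=1;m*=k
    n,l,st,c=cv2.connectedComponentsWithStats(m)
    i=1+st[1:,4].argmax();return c[i],st[i]
E
python3 - <<'E'
from h import *
for n,(hu,hv),(wu,wv) in (('scene',(334.4,188.5),(359,209)),('side',(284.5,218.8),(313.8,220))):
    s=snap(n)
    g,st=blob(s,'g');r,sr=blob(s,'r')
    G=atz(s,*g,.051);Kc=atz(s,*r,.0845);S=atz(s,hu,hv,.066)
    print(n,'post',G.round(4),st,'knob',Kc.round(4),sr,'screw',S.round(4),'watch',atz(s,wu,wv,.04).round(3))
    print('dists',np.hypot(*(G-S)[:2]),np.hypot(*(Kc-S)[:2]),'ang',np.degrees([np.arctan2(*(x-S)[1::-1]) for x in(G,Kc)]))
E
```

```text
scene post [0.5846 0.0267 0.051 ] [298 205  12  11 107] knob [0.2345 0.589  0.0845] [350   0  64  27 902] screw [0.5923 0.1063 0.066 ] watch [0.653 0.125 0.04 ]
dists 0.07998358643965334 0.600855879400592 ang [-95.53349933 126.5481489 ]
side post [0.5843 0.0286 0.051 ] [281 248  14  11 123] knob [0.1246 0.5751 0.0845] [ 62  90  44  16 118] screw [0.5886 0.1055 0.066 ] watch [0.65  0.118 0.04 ]
dists 0.07699476554132574 0.6601644809467192 ang [-93.20453676 134.65367799]
```

```bash
cat >> h.py <<'E'
def tool(w):
    "world xy(z) shift -> tool-scaled numbers"
    from scipy.spatial.transform import Rotation as Ro
    st=bot.read_state();return (Ro.from_euler('xyz',st['orientation']).inv().apply(w)/.15).round(3)
E
python3 - <<'E'
from h import *
S0=np.array([.5905,.1059])
for n,b in (('scene',(285,160,310,190)),('side',(243,217,266,250))):
    s=snap(n);r,sr=blob(s,'r',b);Kc=atz(s,*r,.087)
    print(n,Kc.round(4),sr,np.hypot(*(Kc[:2]-S0)),np.degrees(np.arctan2(*(Kc[:2]-S0)[::-1])))
    k=Kc
st=bot.read_state();print(tool(np.array([k[0],k[1],.20])-st['eef_pos']))
E
```

```text
scene [0.5233 0.0591 0.087 ] [294 168   6  15  59] 0.08192607600954561 -145.1433504399803
side [0.5258 0.0594 0.087 ] [250 224   9  18 114] 0.07971444524860344 -144.27554646944623
[-3.325 -2.657  0.209]
```

```bash
python3 -m crank '[[-1,-0.8,0,0.73,1],[-1,-0.8,0,0.73,1],[-1,-0.8,0,0.73,1],[-1,-0.8,0,0.73,1],[-1,-0.8,0,0.73,1],[-1,-0.8,0,0.73,1],[-1,-0.8,0,0.73,1]]'
python3 -c "
from h import *
st=bot.read_state();print(st['eef_pos'],np.degrees(st['orientation']),tool(np.array([.525,.059,.20])-st['eef_pos']))"
```

```text
time_s: 1.73
eef_pos: [0.2498, 0.4083, 0.2316]
orientation: [3.141, -0.0, 2.144]
contact_force: [-0.3, 0.5, -0.2]
opening: 0.0852
grasp_force: 0.0
[0.24982348 0.40828431 0.23162013] [ 1.79965645e+02 -1.52810396e-02  1.22822482e+02] [-2.951  0.279  0.21 ]
```

```bash
python3 -m crank '[[-1,0.095,0,0.73,1],[-1,0.095,0,0.73,1],[-1,0.095,0,0.73,1],[-1,0.095,0,0.73,1],[-1,0.095,0,0.73,1],[-1,0.095,0,0.73,1],[-1,0.095,0,0.73,1]]' >/dev/null
python3 -m crank '[[-0.8,0.93,0,0.73,1],[-0.8,0.93,0,0.73,1],[-0.8,0.93,0,0.73,1],[-0.8,0.93,0,0.73,1],[-0.8,0.93,0,0.73,1],[-0.8,0.93,0,0.73,1],[-0.8,0.93,0,0.73,1]]'
python3 -c "
from h import *
st=bot.read_state();print(st['eef_pos'],np.degrees(st['orientation']),tool(np.array([.525,.059,.20])-st['eef_pos']))"
```

```text
time_s: 2.9
eef_pos: [0.4585, 0.1477, 0.2311]
orientation: [-3.141, 0.0, 0.621]
contact_force: [-0.7, 0.1, 0.3]
opening: 0.0854
grasp_force: 0.0
[0.4585107  0.1477329  0.23106914] [-1.79971121e+02  3.68006821e-03  3.55739557e+01] [0.016 0.739 0.207]
```

```bash
python3 -m crank '[[0.016,0.739,0,0,1],[0.016,0.739,0,0,1],[0.016,0.739,0,0,1],[0.016,0.739,0,0,1],[0.016,0.739,0,0,1],[0.016,0.739,0,0,1]]'
python3 - <<'E'
from h import *
s=snap('wrist','w1.png')
for c,z in(('r',.105),('g',.051)):
    p,b=blob(s,c);print(c,p.round(1),b,atz(s,*p,z).round(4))
for l in('screw_head','knob','park'): print(l,bot.find_in('wrist',l)[:1])
E
```

```text
time_s: 3.4
eef_pos: [0.5233, 0.0605, 0.231]
orientation: [-3.14, 0.0, 0.625]
contact_force: [0.2, -0.6, 0.1]
opening: 0.0856
grasp_force: 0.0
r [323.4 214.2] [314 199  20  31 486] [0.5318 0.0633 0.105 ]
g [392.4 156.6] [381 150  24  15 235] [0.5906 0.0378 0.051 ]
screw_head [{'rect': [292.9, 72.6, 350.8, 231.8], 'conf': 0.95}]
knob [{'rect': [297.9, 82.8, 339.4, 226.7], 'conf': 0.65}]
park [{'rect': [221.5, 2.2, 461.9, 236.7], 'conf': 0.59}]
```

View pics/w1.png

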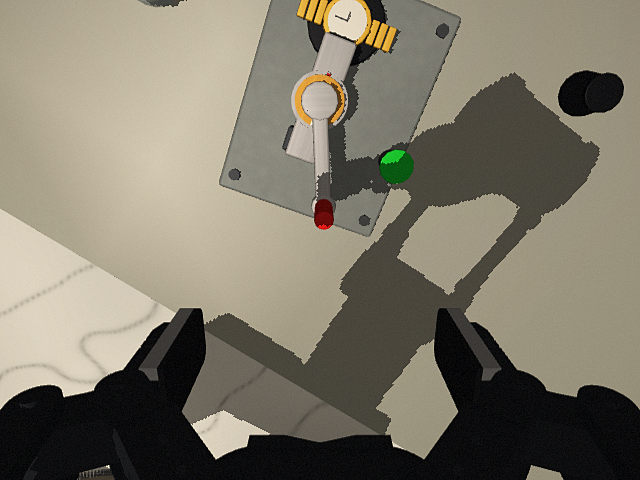

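The wrist view shows the knob top at about (324,221), the hub at (321,100), the green disc at (396,167) and the watch at (348,18).

```bash
python3 - <<'E'
from h import *
s=snap('wrist');d=s['depth']
P=lambda u,v:(lambda c,r:(c+r*d[int(v),int(u)]).round(4))(*ray(s,u,v))
for n,u,v,z in(('knob',324,221,.105),('post',396.5,167,.051),('hub',321,100,.07),('watch',348,18,.04)): print(n,atz(s,u,v,z).round(4),P(u,v))
st=bot.read_state();k=atz(s,324,221,.105);print(tool(np.array([k[0],k[1],.072])-st['eef_pos']))
E
```

```text
knob [0.5282 0.0598 0.105 ] [0.5279 0.0596 0.1038]
post [0.5864 0.0295 0.051 ] [0.5864 0.029  0.0491]
hub [0.5922 0.1084 0.07  ] [0.5922 0.1084 0.0623]
watch [0.6512 0.1261 0.04  ] [0.6527 0.1266 0.032 ]
[0.023 0.021 1.063]
```

```bash
python3 -m crank '[[0.023,0.021,0,0,1],[0.023,0.021,0.2,0,1],[0.023,0.021,0.4,0,1],[0.023,0.021,0.6,0,1],[0.023,0.021,0.75,0,1],[0.023,0.021,0.9,0,1],[0.023,0.021,1,0,1],[0.023,0.021,1,0,1]]'
python3 -m crank '[[0,0,0.05,0,0.5],[0,0,0.05,0,0],[0,0,0.05,0,-0.3],[0,0,0.05,0,-0.5],[0,0,0.05,0,-0.6],[0,0,0.05,0,-0.7],[0,0,0.05,0,-0.8],[0,0,0.05,0,-0.9],[0,0,0.05,0,-1],[0,0,0.05,0,-1]]' 25
```

```text
time_s: 4.32
eef_pos: [0.5264, 0.0587, 0.0782]
orientation: [-3.138, 0.005, 0.621]
contact_force: [-0.3, 0.3, 0.2]
opening: 0.0856
grasp_force: 0.0
time_s: 5.15
eef_pos: [0.529, 0.0585, 0.0741]
orientation: [3.141, -0.001, 0.62]
contact_force: [-0.9, 0.4, 2.4]
opening: 0.013
grasp_force: 24.7
```

```bash
cat > chk.py <<'E'
import sys
from h import *
A=np.array([.592,.107]);s=bot.read_state();p=s['eef_pos'][:2];F=np.array(s['contact_force']);d=p-A;r=np.hypot(*d)
u=d/r;t=np.array([-u[1],u[0]])
ft=F[:2]@t
print('th %.1f r %.4f yaw %.1f z %.4f Ft %.2f Fr %.2f Fz %.2f Mz %.3f T %.2f t %.2f'%(np.degrees(np.arctan2(d[1],d[0]))%360,r,np.degrees(s['orientation'][2]),s['eef_pos'][2],ft,F[:2]@u,F[2],s['ft_torque'][2],s['time_s'] and ft*.08,s['time_s']))
sys.exit(ft>float(sys.argv[1]) if len(sys.argv)>1 else 0)
E
python3 chk.py
python3 -m crank '[[0,-0.018,0,0.033,-1],[0.001,-0.037,0,0.067,-1],[0.003,-0.056,0,0.1,-1],[0.005,-0.074,0,0.133,-1],[0.008,-0.093,0,0.167,-1],[0.012,-0.11,0,0.2,-1],[0.016,-0.129,0,0.233,-1],[0.021,-0.147,0,0.267,-1],[0.021,-0.147,0,0.267,-1]]' >/dev/null; python3 chk.py
```

```text
th 217.6 r 0.0795 yaw 35.5 z 0.0741 Ft -0.83 Fr 0.50 Fz 2.38 Mz 0.005 T -0.07 t 5.15
th 201.3 r 0.0803 yaw 19.5 z 0.0740 Ft 1.21 Fr 3.29 Fz 4.35 Mz -0.106 T 0.10 t 5.90
```

```bash

python3 -m crank '[[0,-0.007,0,0.0125,-1],[0,-0.014,0,0.025,-1],[0,-0.014,0,0.025,-1]]' >/dev/null; python3 chk.py 3 &&
python3 -m crank '[[0,-0.007,0,0.0125,-1],[0,-0.014,0,0.025,-1],[0,-0.014,0,0.025,-1]]' >/dev/null; python3 chk.py 3 &&
python3 -m crank '[[0,-0.007,0,0.0125,-1],[0,-0.014,0,0.025,-1],[0,-0.014,0,0.025,-1]]' >/dev/null && python3 chk.py 3 &&
python3 -m crank '[[0,-0.007,0,0.0125,-1],[0,-0.014,0,0.025,-1],[0,-0.014,0,0.025,-1]]' >/dev/null && python3 chk.py 3 &&
python3 -m crank '[[0,-0.007,0,0.0125,-1],[0,-0.014,0,0.025,-1],[0,-0.014,0,0.025,-1]]' >/dev/null && python3 chk.py 3 &&
python3 -m crank '[[0,-0.007,0,0.0125,-1],[0,-0.014,0,0.025,-1],[0,-0.014,0,0.025,-1]]' >/dev/null && python3 chk.py 3 &&
python3 -m crank '[[0,-0.007,0,0.0125,-1],[0,-0.014,0,0.025,-1],[0,-0.014,0,0.025,-1]]' >/dev/null && python3 chk.py 3 &&
python3 -m crank '[[0,-0.007,0,0.0125,-1],[0,-0.014,0,0.025,-1],[0,-0.014,0,0.025,-1]]' >/dev/null && python3 chk.py 3
```

```text
th 199.9 r 0.0804 yaw 18.0 z 0.0740 Ft 2.15 Fr 4.33 Fz 5.77 Mz -0.014 T 0.17 t 6.15
th 199.9 r 0.0804 yaw 18.0 z 0.0740 Ft 2.15 Fr 4.33 Fz 5.77 Mz -0.014 T 0.17 t 6.15False
False
```

```bash
sed -i 's/sys.exit(ft/sys.exit(0 if len(sys.argv)<2 else int(ft/; s/ if len(sys.argv)>1 else 0)$/)/; s/float(sys.argv\[1\])/float(sys.argv[1]))/;s/))))*$/))/' chk.py; tail -1 chk.py
python3 chk.py 3 &&
python3 -m crank '[[-0.002,-0.007,-0.002,0.0125,-1],[-0.004,-0.014,-0.003,0.025,-1],[-0.004,-0.014,-0.003,0.025,-1]]' >/dev/null && python3 chk.py 3 &&
python3 -m crank '[[0,-0.007,0,0.0125,-1],[0,-0.014,0,0.025,-1],[0,-0.014,0,0.025,-1]]' >/dev/null && python3 chk.py 3 
```

```text
sys.exit(0 if len(sys.argv)<2 else int(ft>float(sys.argv[1]))  File "chk.py", line 7
    sys.exit(0 if len(sys.argv)<2 else int(ft>float(sys.argv[1]))
            ^
SyntaxError: '(' was never closed
```

```bash
sed -i '$s/$/)/' chk.py; sed -n 6p chk.py
python3 chk.py 3 &&
python3 -m crank '[[-0.002,-0.007,-0.002,0.0125,-1],[-0.004,-0.014,-0.003,0.025,-1],[-0.004,-0.014,-0.003,0.025,-1]]' >/dev/null && python3 chk.py 3 &&
python3 -m crank '[[0,-0.007,0,0.0125,-1],[0,-0.014,0,0.025,-1],[0,-0.014,0,0.025,-1]]' >/dev/null && python3 chk.py 3 
```

```text
print('th %.1f r %.4f yaw %.1f z %.4f Ft %.2f Fr %.2f Fz %.2f Mz %.3f T %.2f t %.2f'%(np.degrees(np.arctan2(d[1],d[0]))%360,r,np.degrees(s['orientation'][2]),s['eef_pos'][2],ft,F[:2]@u,F[2],s['ft_torque'][2],s['time_s'] and ft*.08,s['time_s']))
th 199.9 r 0.0804 yaw 18.0 z 0.0740 Ft 2.15 Fr 4.33 Fz 5.77 Mz -0.014 T 0.17 t 6.15
th 198.3 r 0.0803 yaw 16.5 z 0.0743 Ft 1.15 Fr 4.80 Fz 3.58 Mz -0.070 T 0.09 t 6.40
th 196.7 r 0.0804 yaw 15.0 z 0.0742 Ft 1.21 Fr 5.17 Fz 5.10 Mz -0.097 T 0.10 t 6.65
```

```bash
sed -i "s/s\['time_s'\] and ft\*.08/ft*.08+s['ft_torque'][2]/" chk.py
python3 -m crank '[[-0.004,-0.007,-0.002,0.0125,-1],[-0.008,-0.014,-0.003,0.025,-1],[-0.008,-0.014,-0.003,0.025,-1]]' >/dev/null && python3 chk.py 3 &&
python3 -m crank '[[-0.002,-0.007,0,0.0125,-1],[-0.002,-0.014,0,0.025,-1],[-0.002,-0.014,0,0.025,-1]]' >/dev/null && python3 chk.py 3 &&
python3 -m crank '[[-0.002,-0.007,0,0.0125,-1],[-0.002,-0.014,0,0.025,-1],[-0.002,-0.014,0,0.025,-1]]' >/dev/null && python3 chk.py 3 &&
python3 -m crank '[[-0.002,-0.007,0,0.0125,-1],[-0.002,-0.014,0,0.025,-1],[-0.002,-0.014,0,0.025,-1]]' >/dev/null && python3 chk.py 3 &&
python3 -m crank '[[-0.002,-0.007,0,0.0125,-1],[-0.002,-0.014,0,0.025,-1],[-0.002,-0.014,0,0.025,-1]]' >/dev/null && python3 chk.py 3 
```

```text
th 195.2 r 0.0803 yaw 13.5 z 0.0746 Ft 3.06 Fr 1.24 Fz 1.59 Mz -0.121 T 0.12 t 6.90
```

```bash
sed -i "s/int(ft>/int(ft*.08+s['ft_torque'][2]>/" chk.py
python3 -m crank '[[-0.001,-0.007,0,0.0125,-1],[-0.001,-0.014,0,0.025,-1],[-0.001,-0.014,0,0.025,-1]]' >/dev/null && python3 chk.py .22 &&
python3 -m crank '[[-0.001,-0.007,0,0.0125,-1],[-0.002,-0.014,0,0.025,-1],[-0.002,-0.014,0,0.025,-1]]' >/dev/null && python3 chk.py .22 &&
python3 -m crank '[[-0.001,-0.007,0,0.0125,-1],[-0.002,-0.014,0,0.025,-1],[-0.002,-0.014,0,0.025,-1]]' >/dev/null && python3 chk.py .22 &&
python3 -m crank '[[-0.001,-0.007,0,0.0125,-1],[-0.002,-0.014,0,0.025,-1],[-0.002,-0.014,0,0.025,-1]]' >/dev/null && python3 chk.py .22 &&
python3 -m crank '[[-0.001,-0.007,0,0.0125,-1],[-0.002,-0.014,0,0.025,-1],[-0.002,-0.014,0,0.025,-1]]' >/dev/null && python3 chk.py .22 
```

```text
th 193.7 r 0.0804 yaw 12.0 z 0.0746 Ft 1.93 Fr 1.56 Fz 1.02 Mz -0.114 T 0.04 t 7.15
th 192.2 r 0.0804 yaw 10.5 z 0.0747 Ft 1.72 Fr 0.80 Fz 0.51 Mz -0.128 T 0.01 t 7.40
th 190.7 r 0.0805 yaw 9.0 z 0.0748 Ft 2.44 Fr -1.07 Fz -1.46 Mz -0.194 T 0.00 t 7.65
th 189.2 r 0.0806 yaw 7.5 z 0.0748 Ft 1.40 Fr -2.26 Fz -1.60 Mz -0.148 T -0.04 t 7.90
th 187.8 r 0.0807 yaw 6.0 z 0.0749 Ft 1.88 Fr -4.08 Fz -2.15 Mz -0.121 T 0.03 t 8.15
```

```bash

python3 -m crank '[[0.002,-0.007,0.001,0.0125,-1],[0.004,-0.014,0.002,0.025,-1],[0.004,-0.014,0.002,0.025,-1]]' >/dev/null && python3 chk.py .22 &&
python3 -m crank '[[0,-0.007,0,0.0125,-1],[0,-0.014,0,0.025,-1],[0,-0.014,0,0.025,-1]]' >/dev/null && python3 chk.py .22 &&
python3 -m crank '[[0,-0.007,0,0.0125,-1],[0,-0.014,0,0.025,-1],[0,-0.014,0,0.025,-1]]' >/dev/null && python3 chk.py .22 &&
python3 -m crank '[[0,-0.007,0,0.0125,-1],[0,-0.014,0,0.025,-1],[0,-0.014,0,0.025,-1]]' >/dev/null && python3 chk.py .22 &&
python3 -m crank '[[0,-0.007,0,0.0125,-1],[0,-0.014,0,0.025,-1],[0,-0.014,0,0.025,-1]]' >/dev/null && python3 chk.py .22 &&
python3 -m crank '[[0,-0.007,0,0.0125,-1],[0,-0.014,0,0.025,-1],[0,-0.014,0,0.025,-1]]' >/dev/null && python3 chk.py .22 
```

```text
th 186.3 r 0.0809 yaw 4.5 z 0.0745 Ft 2.33 Fr -2.90 Fz -0.89 Mz -0.191 T -0.00 t 8.40
th 184.8 r 0.0809 yaw 3.0 z 0.0745 Ft 1.72 Fr -3.20 Fz -0.32 Mz -0.120 T 0.02 t 8.65
th 183.3 r 0.0810 yaw 1.5 z 0.0745 Ft 2.28 Fr -2.19 Fz -0.50 Mz -0.188 T -0.01 t 8.90
th 181.8 r 0.0811 yaw -0.0 z 0.0744 Ft 1.83 Fr -2.24 Fz 0.77 Mz -0.150 T -0.00 t 9.15
th 180.3 r 0.0811 yaw -1.5 z 0.0744 Ft 2.04 Fr -2.17 Fz 0.51 Mz -0.182 T -0.02 t 9.40
th 178.8 r 0.0811 yaw -3.0 z 0.0744 Ft 2.06 Fr -1.92 Fz 0.26 Mz -0.242 T -0.08 t 9.65
```

```bash

python3 -m crank '[[0,-0.007,0,0.0125,-1],[0,-0.014,0,0.025,-1],[0,-0.014,0,0.025,-1]]' >/dev/null && python3 chk.py .22 &&
python3 -m crank '[[0,-0.007,0,0.0125,-1],[0,-0.014,0,0.025,-1],[0,-0.014,0,0.025,-1]]' >/dev/null && python3 chk.py .22 &&
python3 -m crank '[[0,-0.007,0,0.0125,-1],[0,-0.014,0,0.025,-1],[0,-0.014,0,0.025,-1]]' >/dev/null && python3 chk.py .22 &&
python3 -m crank '[[0,-0.007,0,0.0125,-1],[0,-0.014,0,0.025,-1],[0,-0.014,0,0.025,-1]]' >/dev/null && python3 chk.py .22 &&
python3 -m crank '[[0,-0.007,0,0.0125,-1],[0,-0.014,0,0.025,-1],[0,-0.014,0,0.025,-1]]' >/dev/null && python3 chk.py .22 &&
python3 -m crank '[[0,-0.007,0,0.0125,-1],[0,-0.014,0,0.025,-1],[0,-0.014,0,0.025,-1]]' >/dev/null && python3 chk.py .22 
```

```text
th 177.3 r 0.0812 yaw -4.5 z 0.0743 Ft 2.34 Fr -0.39 Fz 1.17 Mz -0.158 T 0.03 t 9.90
th 175.9 r 0.0812 yaw -6.0 z 0.0743 Ft 2.68 Fr 0.34 Fz 2.05 Mz -0.171 T 0.04 t 10.15
th 174.4 r 0.0812 yaw -7.5 z 0.0743 Ft 2.28 Fr 0.08 Fz 2.30 Mz -0.224 T -0.04 t 10.40
th 172.9 r 0.0812 yaw -9.0 z 0.0743 Ft 2.38 Fr 0.97 Fz 3.67 Mz -0.193 T -0.00 t 10.65
th 171.7 r 0.0813 yaw -10.5 z 0.0742 Ft 4.28 Fr 2.13 Fz 2.55 Mz -0.128 T 0.21 t 10.90
th 170.7 r 0.0813 yaw -12.0 z 0.0742 Ft 7.07 Fr 1.69 Fz 4.42 Mz -0.057 T 0.51 t 11.15
```

```bash

python3 -m crank '[[0,-0.004,0,0.006,-1],[0,-0.007,0,0.0125,-1],[0,-0.007,0,0.0125,-1]]' >/dev/null && python3 chk.py .75 &&
python3 -m crank '[[0,-0.004,0,0.006,-1],[0,-0.007,0,0.0125,-1],[0,-0.007,0,0.0125,-1]]' >/dev/null && python3 chk.py .75 &&
python3 -m crank '[[0,-0.002,0,0.003,-1],[0,-0.004,0,0.007,-1],[0,-0.004,0,0.007,-1]]' >/dev/null && python3 chk.py .75
```

```text
th 170.3 r 0.0813 yaw -12.7 z 0.0742 Ft 7.79 Fr 2.13 Fz 4.65 Mz -0.051 T 0.57 t 11.40
th 169.8 r 0.0814 yaw -13.4 z 0.0742 Ft 8.69 Fr 1.20 Fz 3.64 Mz 0.044 T 0.74 t 11.65
th 169.6 r 0.0814 yaw -13.8 z 0.0741 Ft 9.54 Fr 2.06 Fz 3.44 Mz 0.090 T 0.85 t 11.90
```

```bash

python3 -m crank '[[0,-0.002,0,0.003,-1],[0,-0.004,0,0.007,-1],[0,-0.004,0,0.007,-1]]' >/dev/null && python3 chk.py .95 &&
python3 -m crank '[[0,-0.002,0,0.002,-1],[0,-0.004,0,0.004,-1],[0,-0.004,0,0.004,-1]]' >/dev/null && python3 chk.py .95; python3 -m crank '[[0,0,0,0,-1],[0,0,0,0,-1],[0,0,0,0,-1]]' >/dev/null; python3 chk.py
```

```text
th 169.3 r 0.0813 yaw -14.2 z 0.0741 Ft 10.22 Fr 1.38 Fz 4.53 Mz 0.109 T 0.93 t 12.15
th 169.1 r 0.0814 yaw -14.4 z 0.0741 Ft 10.46 Fr 1.62 Fz 4.37 Mz 0.086 T 0.92 t 12.40
th 169.1 r 0.0814 yaw -14.4 z 0.0741 Ft 10.39 Fr 1.71 Fz 4.09 Mz 0.101 T 0.93 t 12.65
```

```bash

python3 -m crank '[[0,-0.003,0,0,-1],[0,-0.006,0,0,-1],[0,-0.006,0,0,-1]]' >/dev/null && python3 chk.py;  python3 -m crank '[[0,0,0,0,-1],[0,0,0,0,-1],[0,0,0,0,-1],[0,0,0,0,-1],[0,0,0,0,-1],[0,0,0,0,-1],[0,0,0,0,-1],[0,0,0,0,-1],[0,0,0,0,-1],[0,0,0,0,-1],[0,0,0,0,-1],[0,0,0,0,-1]]' >/dev/null; python3 chk.py; python3 -m crank '[[0,0,0,0,-1],[0,0,0,0,-1],[0,0,0,0,-1],[0,0,0,0,-1],[0,0,0,0,-1],[0,0,0,0,-1],[0,0,0,0,-1],[0,0,0,0,-1],[0,0,0,0,-1],[0,0,0,0,-1],[0,0,0,0,-1],[0,0,0,0,-1]]' >/dev/null; python3 chk.py
```

```text
th 168.8 r 0.0814 yaw -14.4 z 0.0741 Ft 11.12 Fr 2.36 Fz 4.62 Mz 0.113 T 1.00 t 12.90
th 168.8 r 0.0814 yaw -14.4 z 0.0741 Ft 11.61 Fr 1.43 Fz 4.07 Mz 0.092 T 1.02 t 13.90
th 168.8 r 0.0815 yaw -14.4 z 0.0740 Ft 11.43 Fr 1.30 Fz 3.79 Mz 0.135 T 1.05 t 14.90
```

```bash

python3 -m crank '[[0,0.005,0,0,-1],[0,0.01,0,0,-1],[0,0.015,0,0,-1],[0,0.022,0,0,-1],[0.001,0.03,0,0,-1],[0.001,0.03,0,0,-1]]' >/dev/null && python3 chk.py; python3 -m crank '[[0.0005,0.023,0,-0.042,-1],[0.002,0.0465,0,-0.083,-1],[0.0045,0.07,0,-0.125,-1],[0.008,0.0925,0,-0.167,-1],[0.013,0.115,0,-0.208,-1],[0.018,0.138,0,-0.25,-1],[0.025,0.16,0,-0.292,-1],[0.032,0.182,0,-0.333,-1],[0.032,0.182,0,-0.333,-1]]' >/dev/null; python3 chk.py
```

```text
th 170.4 r 0.0813 yaw -14.5 z 0.0743 Ft 6.01 Fr 1.68 Fz 3.11 Mz 0.181 T 0.66 t 15.40
th 188.9 r 0.0807 yaw 5.4 z 0.0745 Ft -1.34 Fr -2.91 Fz -1.19 Mz 0.112 T 0.00 t 16.15
```

```bash

python3 -m crank '[[0.002,0.023,0,-0.048,-1],[0.005,0.0465,0,-0.095,-1],[0.009,0.07,0,-0.143,-1],[0.0136,0.092,0,-0.19,-1],[0.02,0.115,0,-0.24,-1],[0.026,0.137,0,-0.29,-1],[0.035,0.159,0,-0.34,-1],[0.043,0.18,0,-0.39,-1],[0.043,0.18,0,-0.39,-1]]' >/dev/null; python3 chk.py;  python3 -m crank '[[0.0005,0.023,0,-0.042,-1],[0.002,0.0465,0,-0.083,-1],[0.0045,0.07,0,-0.125,-1],[0.008,0.0925,0,-0.167,-1],[0.013,0.115,0,-0.208,-1],[0.018,0.138,0,-0.25,-1],[0.025,0.16,0,-0.292,-1],[0.032,0.182,0,-0.333,-1],[0.032,0.182,0,-0.333,-1]]' >/dev/null; python3 chk.py
```

```text
th 209.6 r 0.0798 yaw 28.7 z 0.0747 Ft 2.51 Fr -5.12 Fz -2.35 Mz -0.249 T -0.05 t 16.90
th 229.1 r 0.0788 yaw 48.6 z 0.0746 Ft 2.69 Fr -6.75 Fz -3.68 Mz -0.221 T -0.01 t 17.65
```

```bash

python3 -m crank '[[0.005,0.023,0,-0.042,-1],[0.01,0.0465,0,-0.083,-1],[0.013,0.07,0,-0.125,-1],[0.018,0.0925,0,-0.167,-1],[0.023,0.115,0,-0.208,-1],[0.028,0.138,0,-0.25,-1],[0.035,0.16,0,-0.292,-1],[0.042,0.182,0,-0.333,-1],[0.042,0.182,0,-0.333,-1]]' >/dev/null; python3 chk.py; python3 - <<'E'
from h import *
s=snap('wrist','w2.png')
print(blob(s,'g'),atz(s,*blob(s,'g')[0],.051).round(4))
st=bot.read_state();print(st['eef_pos'],tool(np.array([.585,.0285,.0745])-st['eef_pos']))
E
```

```text
th 248.3 r 0.0779 yaw 68.6 z 0.0743 Ft 1.13 Fr -5.41 Fz -1.61 Mz -0.065 T 0.02 t 18.40
(array([368.86752492, 278.50622924]), array([ 338,  252,   60,   56, 2408], dtype=int32)) [0.5872 0.0317 0.051 ]
[0.56298648 0.03465918 0.07429681] [ 0.015  0.152 -0.001]
```

View pics/w2.png

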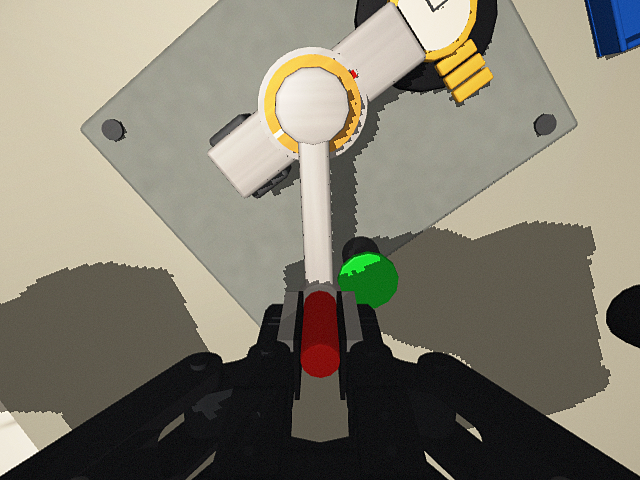

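The knob is gripped with its top near (320,360) and the green disc is at (369,279), so about 17° of swing remains.

```bash

python3 -m crank '[[0.004,0.023,0,-0.042,-1],[0.007,0.0465,0,-0.083,-1],[0.01,0.07,0,-0.125,-1],[0.014,0.0925,0,-0.167,-1],[0.018,0.115,0,-0.208,-1],[0.024,0.138,0,-0.25,-1],[0.029,0.156,0,-0.283,-1],[0.029,0.156,0,-0.283,-1]]' >/dev/null; python3 chk.py; python3 - <<'E'
from h import *
for n in('wrist','scene','side'):
    s=snap(n,n+'3.png')
    p,b=blob(s,'g');print(n,p.round(1),b,atz(s,*p,.051).round(4))
print(bot.read_state()['eef_pos'])
E
```

```text
th 265.3 r 0.0770 yaw 85.6 z 0.0742 Ft 2.04 Fr -5.88 Fz -0.10 Mz -0.102 T 0.06 t 19.12
wrist [296.7 278.3] [288 264  17  27 321] [0.5775 0.0366 0.051 ]
scene [303.7 212.8] [298 210  12   6  28] [0.5909 0.0227 0.051 ]
side [281.7 250.7] [281 250   2   2   3] [0.5743 0.0359 0.051 ]
[0.5853014  0.03025891 0.07422751]
```

View pics/wrist3.png

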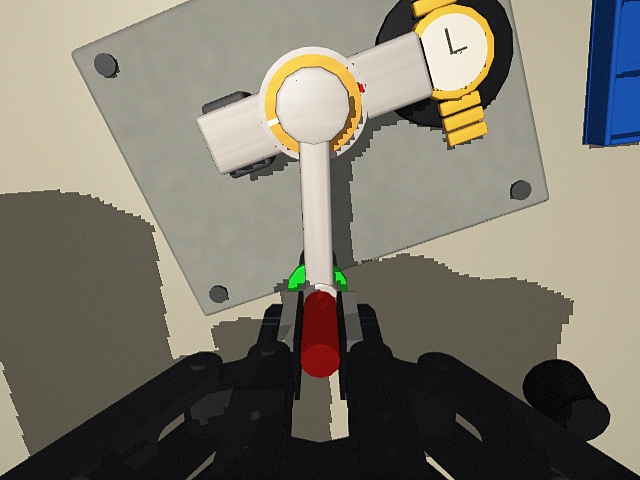

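The green disc shows equally on both sides of the arm (columns 288–348, arm at 317), so the knob is over the post. I'll release and lift.

```bash

python3 -m crank '[[0,0,0,0,-0.6],[0,0,0,0,-0.4],[0,0,0,0,0],[0,0,0,0,0.2],[0,0,0,0,0.2],[0,0,0,0,0.2]]'; python3 -m crank '[[0,0,-0.05,0,0.2],[0,0,-0.15,0,0.2],[0,0,-0.3,0,0.2],[0,0,-0.5,0,0.2],[0,0,-0.7,0,0.2],[0,0,-0.9,0,0.2],[0,0,-1,0,0.2],[0,0,-1,0,0.2],[0,0,-1,0,0.2]]'
python3 - <<'E'
from h import *
s=snap('wrist','w4.png');im=s['img']
p,b=blob(s,'r');print('r',p,b); p,b=blob(s,'g');print('g',p,b,atz(s,*p,.051))
E
```

```text
time_s: 19.77
eef_pos: [0.5848, 0.028, 0.0744]
orientation: [-3.141, 0.0, 1.496]
contact_force: [-0.6, 0.3, -0.5]
opening: 0.0515
grasp_force: 0.0
time_s: 20.52
eef_pos: [0.5853, 0.0281, 0.2255]
orientation: [3.139, -0.0, 1.497]
contact_force: [0.0, -0.4, -1.0]
opening: 0.0516
grasp_force: 0.0
r [319.06138614 217.47524752] [310 202  20  31 505]
g [305.9858156  202.71631206] [302 191  10  28 141] [0.57671663 0.0329863  0.051     ]
```

View pics/w4.png

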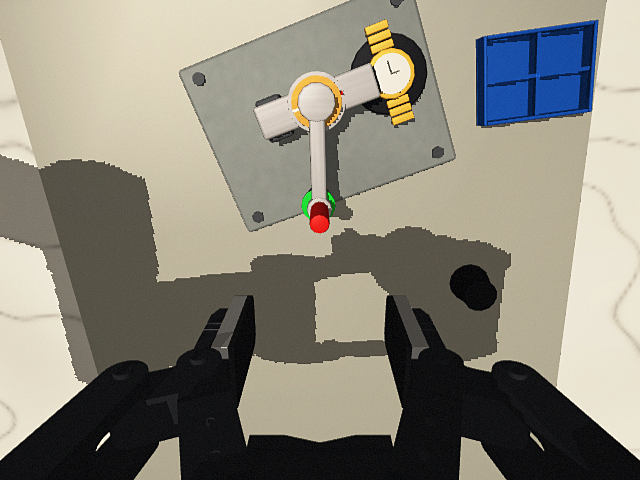

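The knob base sits at (319,208) on the green disc, which is centred near (318,205). It is parked and the gripper is clear.

```bash
python3 -c "
from h import *
print(bot.job_done())"
```

```text
the job is handed in; nothing more can be done
None
```

I've handed the job in: the lever bit at about 158° from the holder's +x and took about 1.0 N m for 2 s. It is now parked with the knob over the green post (within about 3 mm by the wrist camera), and the gripper is clear. The highest load I read was 1.05 N m. The handover returned no verdict, and I did not measure the screw angle or re-measure the loose items.

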